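# Put the stacked marquetry panels away in the drawer

## Task

First set the copper tin down out of the drawer's way (the cork mat is free for it), then pull the drawer nearly all the way out by its knob and lay all the marquetry panels from the tin-sheathed step in it, each flat on the drawer's floor, inlaid face up, none lying on another. Then push the drawer fully shut, and finish with the tin standing upright in the middle of the emptied step. Leave the other tools and things on the bench where they are.

Things in the scene. Friction and masses are not known exactly. Their poses are not given: they have to be found in the camera images.
- panel1: a flat wooden marquetry panel, 130 mm (its x) by 48 mm (its y) by 14 mm thick, 60 g, with a row of dark inlaid diamonds on its upper face; origin at the centre of its plain underside, z up through the inlaid face. The panels that are present (3 or 4) start on the step, their length along the step's x: a loose stack of 2 or 3 and in most starts a single one beside it, about 86 mm away between centres along the step's y; a panel that is absent reads None
- panel2: a flat wooden marquetry panel, 130 mm (its x) by 48 mm (its y) by 14 mm thick, 60 g, with a row of dark inlaid diamonds on its upper face; origin at the centre of its plain underside, z up through the inlaid face. The panels that are present (3 or 4) start on the step, their length along the step's x: a loose stack of 2 or 3 and in most starts a single one beside it, about 86 mm away between centres along the step's y; a panel that is absent reads None
- panel3: a flat wooden marquetry panel, 130 mm (its x) by 48 mm (its y) by 14 mm thick, 60 g, with a row of dark inlaid diamonds on its upper face; origin at the centre of its plain underside, z up through the inlaid face. The panels that are present (3 or 4) start on the step, their length along the step's x: a loose stack of 2 or 3 and in most starts a single one beside it, about 86 mm away between centres along the step's y; a panel that is absent reads None
- panel4: a flat wooden marquetry panel, 130 mm (its x) by 48 mm (its y) by 14 mm thick, 60 g, with a row of dark inlaid diamonds on its upper face; origin at the centre of its plain underside, z up through the inlaid face. The panels that are present (3 or 4) start on the step, their length along the step's x: a loose stack of 2 or 3 and in most starts a single one beside it, about 86 mm away between centres along the step's y; a panel that is absent reads None
- tin: rectangular copper tool tin with its lid fixed on, 90 mm (its x) by 58 mm (its y) by 45 mm high, 0.25 kg, origin at the centre of its underside, z up. It starts on the bench in the path of the drawer
- step: fixed low wooden step sheathed in tin, 170 mm (its x) by 180 mm (its y), 20 mm high, flat on top; origin at the centre of its underside on the bench, so its top is 20 mm above the origin. The panels start on it; it stands left or right of the drawer chest, nearer the robot
- mat: fixed cork mat on the bench, 150 mm (x) by 130 mm (y), 4 mm thick, empty; origin at the centre of its underside. It lies on the other side from the step
- chest_front (a point): fixed low chest with one drawer, 260 mm deep (its x) by 420 mm wide (its y) by 80 mm high, its top sheathed in tin; this point is the middle of the lower edge of its front face, at bench height; x points into the chest, away from the robot, y across its width, z up. The drawer slides out along -x; fully out, its front is 182 mm and its knob's end about 225 mm before this point
- chest_drawer0 (a joint): how far the drawer is out, m: 0 is fully shut, 0.182 the stop when fully out; it starts shut or up to 15 mm out, stays where it is left and slides with 1 to 2 N of friction
- drawer_floor (a point): point on the drawer's inside floor (about 22 mm over the bench), midway across, 77 mm behind the front board's inner face; moves with it; axes as chest_front's. Inside 215 mm (x) by 378 mm (y); side and back walls 36 mm over the floor, 6 mm thick, front board 45 mm. Fully out, from 77 mm before to about 90 mm behind this point is open above; the rest, to 137 mm behind, is under the chest's top
- chest_drawer0_handle (a point): grip point of the drawer's turned wooden knob, 35 mm out from the middle of the drawer front, about 44 mm above the bench; the knob is round, its head 28 mm across and 16 mm long from 27 to 43 mm out of the drawer front, on a 12 mm neck, its axis along the slide, and can be pinched from above with the fingers either side (across the chest's y)
- gauge: bystander, not part of the job: leave it where it is. Rosewood marking gauge, 180 mm long, 55 mm wide, about 45 mm high, origin under the middle of the stem
- awl: bystander, not part of the job: leave it where it is. Awl with a cherry handle and brass ferrule, lying, 145 mm long, 24 mm high, origin at the ferrule on the bench
- bone1: bystander, not part of the job: leave it where it is. Cream bone inlay block, 70 by 35 by 22 mm, lying on the bench, origin at the centre of its underside
- bone2: bystander, not part of the job: leave it where it is. Cream bone inlay block, 70 by 35 by 22 mm, lying on the chest's top, origin at the centre of its underside
- glue: bystander, not part of the job: leave it where it is. Glue jar, 52 mm across, 100 mm high, origin at the centre of its underside
- brush: bystander, not part of the job: leave it where it is. Brush lying on the bench, origin under it
Things that resemble listed ones, but are neither listed nor needed, are in the scene too. What is shaped like the panel4 but purple is not meant.

How it is judged (in metres and radians):
On the way, in this order (a step that is already met when the one before it is completed fails the run):
1. the tin has been set down out of the drawer's path ((y of tin in the frame of chest_front below -0.255 m or y of tin in the frame of chest_front above 0.255 m or x of tin in the frame of chest_front below -0.29 m or z of tin in the frame of chest_front above 0.07 m) and contact force between tin and the fingers below 0.1 N and linear speed of tin below 0.02 m/s), for 0.3 s.
2. the drawer is pulled out by at least 150 mm (value of joint chest_drawer0 above 0.15 m), for 0.2 s.
3. every panel lies flat on the floor of the open drawer, inlaid face up, none on another, released (x of panel1 in the frame of drawer_floor between -0.03 and 0.09 m and y of panel1 in the frame of drawer_floor between -0.172 and 0.172 m and z of panel1 in the frame of drawer_floor between -0.006 and 0.006 m and angle between each of panel1, panel2, panel3, panel4's own z axis and vertical below 0.08 rad and x of panel2 in the frame of drawer_floor between -0.03 and 0.09 m and y of panel2 in the frame of drawer_floor between -0.172 and 0.172 m and z of panel2 in the frame of drawer_floor between -0.006 and 0.006 m and x of panel3 in the frame of drawer_floor between -0.03 and 0.09 m and y of panel3 in the frame of drawer_floor between -0.172 and 0.172 m and z of panel3 in the frame of drawer_floor between -0.006 and 0.006 m and x of panel4 in the frame of drawer_floor between -0.03 and 0.09 m and y of panel4 in the frame of drawer_floor between -0.172 and 0.172 m and z of panel4 in the frame of drawer_floor between -0.006 and 0.006 m and value of joint chest_drawer0 above 0.1 m and contact force between each of panel1, panel2, panel3, panel4 and the fingers below 0.1 N), for 0.2 s.
4. the drawer is pushed fully shut with the panels in it (x of panel1 in the frame of drawer_floor between -0.03 and 0.09 m and y of panel1 in the frame of drawer_floor between -0.172 and 0.172 m and z of panel1 in the frame of drawer_floor between -0.006 and 0.006 m and angle between each of panel1, panel2, panel3, panel4's own z axis and vertical below 0.08 rad and x of panel2 in the frame of drawer_floor between -0.03 and 0.09 m and y of panel2 in the frame of drawer_floor between -0.172 and 0.172 m and z of panel2 in the frame of drawer_floor between -0.006 and 0.006 m and x of panel3 in the frame of drawer_floor between -0.03 and 0.09 m and y of panel3 in the frame of drawer_floor between -0.172 and 0.172 m and z of panel3 in the frame of drawer_floor between -0.006 and 0.006 m and x of panel4 in the frame of drawer_floor between -0.03 and 0.09 m and y of panel4 in the frame of drawer_floor between -0.172 and 0.172 m and z of panel4 in the frame of drawer_floor between -0.006 and 0.006 m and value of joint chest_drawer0 below 0.006 m), for 0.2 s.
At the end, for the whole second after the job is handed in: The drawer is shut to within 6 mm; every panel present lies flat on its floor, inlaid face up, none on another; the tin stands upright on the step, its centre within 35 mm of the step's centre, released and at rest (all of step 4 and horizontal distance between tin and step below 0.035 m and z of tin in the frame of step between 0.015 and 0.025 m and angle between tin's own z axis and vertical below 0.08 rad and contact force between tin and the fingers below 0.1 N and linear speed of tin below 0.02 m/s); the robot touches nothing.
It fails at once if one of the other things on the bench (gauge, awl, bone blocks, glue jar, brush) is moved by more than 40 mm (distance of any of gauge, awl, bone1, bone2, glue, brush from where it was at the start of the episode above 0.04 m).
Of panel3, panel4 only 1 to 2 are there at a start; the rules pass over those that are not, and their reading is None.
At some moment in a run one of tin may be knocked a few centimetres aside while the robot is not near it.
Once in a run the grip may slacken for a moment while it holds something.
It also fails if it takes over 208 s, if anything falls off the work surface, if the arm or the gripper's body presses on something with over 40 N, if the wrist force passes 120 N, or if a joint passes its speed limit or range.

## Robot

A 6-joint arm with a two-finger parallel gripper is mounted at the origin on the work surface. World frame = base frame: x ahead of the robot, y to its left, z up, the work surface at z = 0. Lengths are in m, angles in degrees, forces in N, time in s.
With the tool pointing down it reaches from about 0.4 to 0.825 m from the base axis. Payload 7 kg.
Tool frame: the origin (TCP) lies midway between the tips of the shut fingers; the grasp point (between the pads) lies 19 mm behind it; z points along the fingers, x is the direction in which the jaws open and shut, and the axes are right-handed (so a half turn about z gives the same grasp; the last joint's range is limited). The gripper opens to 88 mm and grips with 3 to 60 N. Pads are 19 mm wide; open, the fingers measure 130 mm over their backs; the gripper's body (78 mm by 193 mm) begins 47 mm behind the grasp point.
Start: joints at [92.08, 20.546, 0.682, 0, -70.136, -16.507], TCP at [0.168, 0.654, 0.227] pointing down, gripper open.
Joint ranges: [-176.03, 176.03], [-82.01, 121.73], [-58.28, 71.71], [-173.87, 95.51], [-174.79, -0.11], [-173.66, 173.66]. Speed limits (degrees/s): [136.94, 136.94, 172.46, 180, 180, 180].

## Interface

Orientations are given as [roll, pitch, yaw] about the fixed x, y, z axes, in that order (R = Rz(yaw) Ry(pitch) Rx(roll)).
In Python, from plant import * gives the robot as it stands. The module is installed in compiled form; this text tells all that it offers.
- The arm moves only by the shell command python3 -m pendant 'ROWS' [OPENING]. ROWS is JSON, a list that holds one entry, the list of rows, each a list of 6 numbers: the shift along the world's x, y, z in mm, then the turn, a rotation vector about the world's x, y, z in degrees. A call has 1 to 10 rows; each row is the pose to reach, as a shift and turn from the pose commanded when the call began; what a row does not reach only later rows make up. A row lasts 1/8 s, in which the tool goes at most 62.5 mm and 10.7 degrees, less where a joint would pass 70% of its speed; a pose out of reach is approached as far as the arm can. A call with a gripper value outside its range is refused whole. OPENING is the closure, from -1 (fully open) to 1 (shut), set as the call begins (- or left out, the last holds). The fingers move at their own pace and stop on an object; the grip force is fixed at half the most. Time passes only in rows, so rows that repeat a pose let the fingers close. It gives the time, the measured TCP pose, the force and the opening at its end, in the units of the state.
- get_obs(): the state, without advancing time (a new reading comes with each control period).
- snapshot(name): name is "scene" or "top" or "wrist"; returns a dict with "pixels" (400x640x3 uint8, red, green, blue), "depth" (400x640 float32, m along the optical axis (not along the pixel's ray), 0 where there is no reading), "fx", "fy", "cx", "cy" (pixels), "pose" (4x4, takes a point from camera to world coordinates); the wrist camera has in their place "tool_from_camera" (4x4, takes a point from camera to tool coordinates, whose origin is the TCP and whose axes are the tool frame's). Camera axes: x right, y down, z forward; pixel columns grow to the right and rows downward; lengths in m; the calibration is good to about 2 mm. A picture is of the moment at which its call begins: read the wrist's pose just before it.
- close_job(): hands the job in, once; it reports no verdict.
The state is a dict: "clock": time; "joint_pos": joint angles; "qvel": joint speeds; "tau": joint torques, N m; "tool_pos": TCP position; "orientation": TCP orientation; "force": force on the tool from outside, world axes, zero at the start; "moment": the same for the moment, N m; "opening": finger opening in m.
Only numpy, scipy, OpenCV 4.12 (cv2) and the standard library are available. Lean on these libraries where they do the work, as an engineer would, in place of code of your own. Each camera call takes 0.05 s, during which the arm holds its last target. There are 200 camera calls.

## Working session

There is one attempt and no reset: what is moved stays moved. The work goes in short steps, Python scripts to look and compute and a shell command to move; the robot and the scene stay as the last step left them, time stands still between calls to the robot, and variables do not carry over. Pictures are saved under pics/ and viewed, about 12 in all and at most 16, crops included, and the job is handed in when it is done.

```bash
mkdir -p pics; cat > h.py <<'E'
from plant import *
import numpy as np, cv2
from scipy.spatial.transform import Rotation as R
def snap(n):
    o=get_obs(); s=snapshot(n)
    if n=="wrist":
        T=np.eye(4); T[:3,:3]=R.from_euler('xyz',o["orientation"],degrees=True).as_matrix(); T[:3,3]=o["tool_pos"]
        s["pose"]=T@s["tool_from_camera"]
    return s
def cloud(s):
    d=s["depth"]; v,u=np.mgrid[:d.shape[0],:d.shape[1]]
    P=np.stack([(u-s["cx"])/s["fx"]*d,(v-s["cy"])/s["fy"]*d,d],-1)
    P=P@s["pose"][:3,:3].T+s["pose"][:3,3]
    P[d==0]=np.nan
    return P
def save(s,f,crop=None,k=1):
    im=s["pixels"][:,:,::-1]
    if crop: a,b,c,d=crop; im=im[b:d,a:c]
    cv2.imwrite("pics/"+f,cv2.resize(im,None,fx=k,fy=k,interpolation=cv2.INTER_CUBIC))
E
python3 - <<'E'
from h import *
o=get_obs();print(o)
for n in("top","scene"):
    s=snap(n);save(s,n+"0.png",k=1.25);np.save(n+"P.npy",cloud(s));np.save(n+"I.npy",s["pixels"]);print(s["pose"],s["fx"])
E
```

```text
{'clock': 0.0, 'joint_pos': array([ 9.20797645e+01,  2.05899655e+01,  6.34183579e-01, -1.91833167e-02,
       -7.01365818e+01, -1.65069695e+01]), 'qvel': array([-0.07989162, -0.12186497, -0.05557622,  0.00547134,  0.00865546,
        0.05735182]), 'tau': array([ 9.10825838e-04, -5.82715559e+01,  2.93052864e+01,  6.99683726e+00,
        6.99693774e-03, -1.61065159e-04]), 'tool_pos': array([0.16808538, 0.65323196, 0.22564534]), 'orientation': array([-1.79991045e+02, -9.36811981e-02, -1.04433745e+02]), 'force': array([-0.01751928,  0.07712415, -0.28928252]), 'moment': array([ 0.04797254, -0.03749726,  0.00176585]), 'opening': 0.08777717592725551}
[[-0.00490574 -0.98797011  0.15456714  0.22893329]
 [-0.99996811  0.00387273 -0.00698368  0.01923643]
 [ 0.00630107 -0.15459647 -0.9879576   2.04499082]
 [ 0.          0.          0.          1.        ]] 506.9876109096529
[[ 0.62248058  0.46469171 -0.62974562  1.57128638]
 [ 0.78263298 -0.37153389  0.49944788 -0.80479819]
 [-0.00188255 -0.8037563  -0.59495569  1.06281004]
 [ 0.          0.          0.          1.        ]] 506.81175825222397
```

View pics/top0.png

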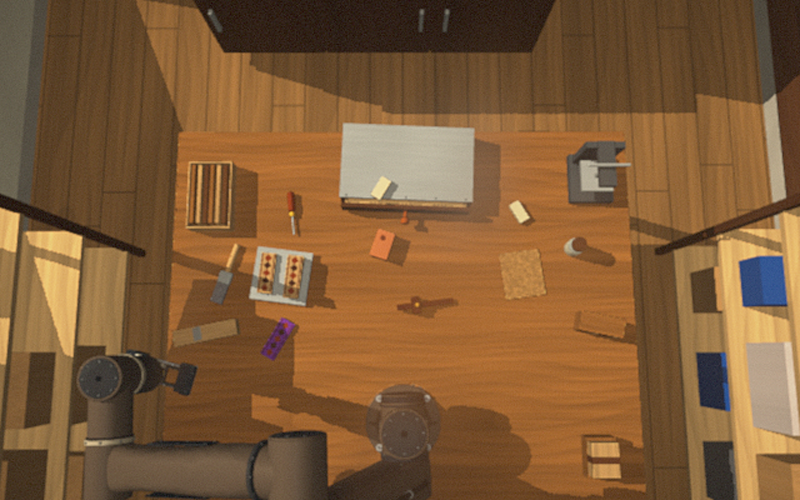

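View pics/scene0.png

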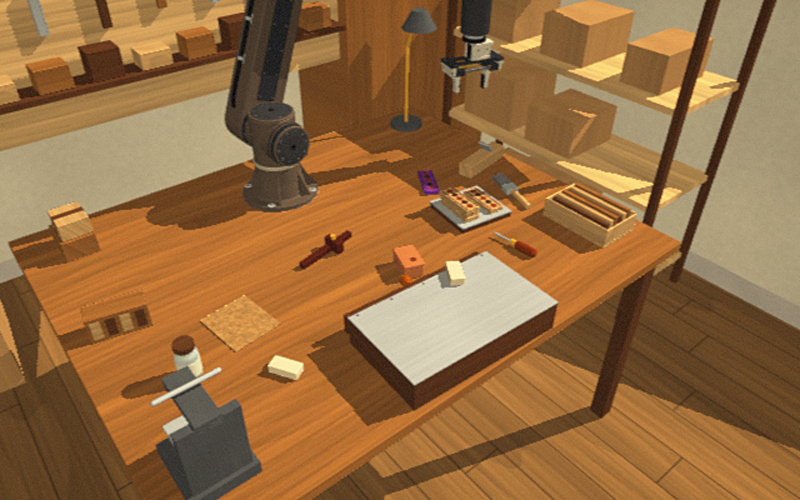

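The top view shows the chest at (407,165), the tin at (382,244) just in front of the drawer, the step with two panel columns at (267,275) and (294,275), the mat at (522,273) and the gauge at (427,304). Next I measure these.

```bash
python3 - <<'E'
from h import *
P=np.load("topP.npy");I=np.load("topI.npy").astype(int)
def rect(name,box,z0,z1,cond=None):
    a,b,c,d=[int(x/1.25) for x in box]
    Q=P[b:d,a:c].reshape(-1,3); C=I[b:d,a:c].reshape(-1,3)
    m=(Q[:,2]>z0)&(Q[:,2]<z1)
    if cond is not None: m&=cond(C)
    Q=Q[m]
    if len(Q)<5: print(name,len(Q));return
    r=cv2.minAreaRect((Q[:,:2]*1000).astype(np.float32))
    print(name,len(Q),"c",np.round(r[0],1),"sz",np.round(r[1],1),"ang",round(r[2],1),"z",np.round(np.percentile(Q[:,2],[5,50,95])*1000,1),"mean",np.round(Q.mean(0)*1000,1))
rect("tin",(362,222,402,268),.025,.06)
rect("step",(244,240,320,312),.012,.026)
rect("panA",(254,245,281,300),.027,.09)
rect("panB",(281,245,308,300),.027,.09)
rect("chest",(330,115,485,215),.07,.09)
rect("knob",(396,205,412,226),.025,.08)
rect("mat",(492,242,555,305),-.01,.02,lambda C:(C[:,1]>105))
rect("gauge",(390,285,465,320),.008,.08)
rect("bone2",(365,172,400,203),.092,.2)
rect("glue",(560,232,592,262),.03,.15)
E
```

```text
tin 323 c [560.3  61. ] sz [57.9 90.3] ang 71.4 z [35.4 45.4 53.3] mean [559.1  61.1  45. ]
step 856 c [463.5 387.5] sz [243.3 226.9] ang 89.8 z [13.2 19.6 25.1] mean [461.  386.1  19.5]
panA 406 c [468.8 430.7] sz [ 78.5 167.5] ang 89.5 z [27.7 34.1 42. ] mean [468.6 430.7  34.3]
panB 504 c [463.1 347.2] sz [157.7  85. ] ang 0.9 z [29.7 60.4 70.5] mean [456.4 341.6  57.5]
chest 5820 c [806.5 -19.3] sz [425.  278.6] ang 87.3 z [72.8 81.4 88.4] mean [816.4 -20.8  81.1]
knob 116 c [654.1  -3.3] sz [48.9 54.7] ang 88.9 z [36.4 55.1 71.3] mean [658.9  -7.   55.1]
mat 1923 c [ 469.9 -394.4] sz [210.5 207.5] ang 89.5 z [-6.3  2.9 12.4] mean [ 474.1 -387.7    3. ]
gauge 393 c [374.5 -80.7] sz [237.  108.3] ang 89.7 z [ 8.5 23.3 43.1] mean [371.  -75.   24.3]
bone2 166 c [735.8  62.1] sz [ 82.5 103.2] ang 2.4 z [ 94.  102.5 110.2] mean [729.4  63.7 102.4]
glue 193 c [ 547.3 -551.7] sz [47.2 47.6] ang 83.7 z [ 40.3  94.2 107.4] mean [ 545.4 -548.    84.7]
```

```bash
python3 -m pendant '[[[55,-50,10,0,0,-2],[110,-95,30,0,0,-4],[165,-140,50,0,0,-4],[215,-185,60,0,0,-4],[260,-230,70,0,0,-4],[290,-266,75,0,0,-4],[292,-266,75,0,0,-4],[292,-266,75,0,0,-4]]]' -1; python3 - <<'E'
from h import *
s=snap("wrist");save(s,"w1.png",k=1.25);np.savez("w1.npz",P=cloud(s),I=s["pixels"]);print(s["tool_from_camera"],s["fx"])
E
```

```text
clock: 1.1
tool_pos: [0.4614, 0.386, 0.3016]
orientation: [180.0, -0.0, -108.6]
force: [-0.7, 0.1, 0.2]
opening: 0.0876
[[ 9.99999967e-01 -1.27169961e-04 -2.22773068e-04  2.11135896e-04]
 [ 1.80208993e-04  9.66329963e-01  2.57305987e-01 -6.95385408e-02]
 [ 1.82550698e-04 -2.57306019e-01  9.66329954e-01 -1.58754836e-01]
 [ 0.00000000e+00  0.00000000e+00  0.00000000e+00  1.00000000e+00]] 299.52306599209277
```

View pics/w1.png

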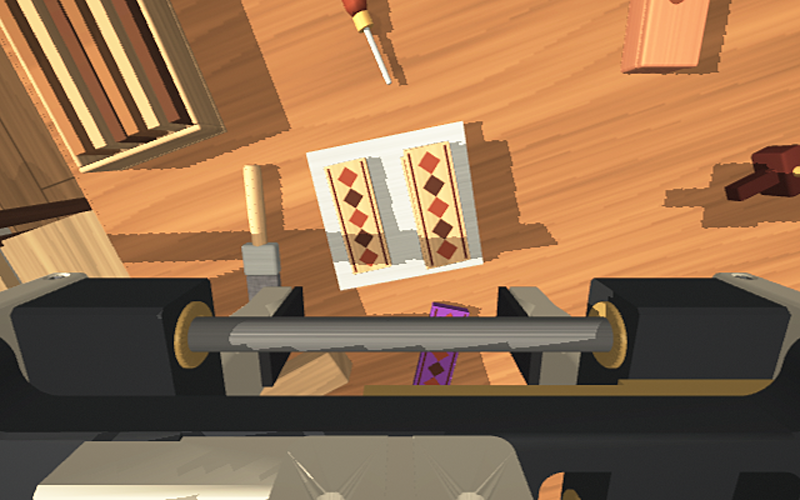

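The step's corners are near (306,155), (464,122), (483,262) and (341,290). The single panel is on the left and the stack on the right; the tin is at the upper right. I'll turn these pixels into positions.

```bash
cat >> h.py <<'E'
def px(s,pts,z,k=1.25):
    out=[]
    for u,v in pts:
        r=s["pose"][:3,:3]@np.array([(u/k-s["cx"])/s["fx"],(v/k-s["cy"])/s["fy"],1]); c=s["pose"][:3,3]
        out.append((c+r*(z-c[2])/r[2])[:2]*1000)
    out=np.array(out); return out
def rep(n,q):
    e=np.roll(q,-1,0)-q
    print(n,"c",np.round(q.mean(0),1),"edges",np.round(np.hypot(*e.T),1),"ang",np.round(np.degrees(np.arctan2(e[:,1],e[:,0])),1))
def sv(s,f): 
    import pickle; pickle.dump(s,open(f,"wb"))
E
python3 - <<'E'
from h import *
s=snap("wrist");sv(s,"w1.pkl")
rep("step",px(s,[(306,155),(464,122),(483,262),(341,290)],.02))
rep("panA",px(s,[(327,169),(370,158),(391,264),(355,273)],.034))
rep("panB",px(s,[(402,150),(449,143),(468,260),(425,268)],.062))
P=cloud(s)
for n,(u,v) in dict(A=(355,215),B=(435,205),st=(390,240),bench=(560,110)).items(): print(n,P[int(v/1.25),int(u/1.25)])
E
```

```text
step c [459.6 389. ] edges [182.2 166.1 179.7 167.6] ang [-97.2 172.   83.2  -7.1]
panA c [467.4 431.6] edges [ 49.6 124.8  44.7 125.2] ang [-94.6 171.8  86.1  -5.9]
panB c [456.1 347.1] edges [ 48.6 127.5  48.5 130. ] ang [-100.4  172.9   82.5   -7.1]
A [0.47302067 0.4367772  0.03566984]
B [0.45953371 0.34766613 0.06339234]
st [0.42899521 0.40989668 0.02039663]
bench [0.50835535 0.17561295 0.00108796]
```

```bash
python3 -m pendant '[[[0,-60,0,0,0,3],[0,-120,0,0,0,6],[0,-180,0,0,0,9],[0,-240,0,0,0,12],[0,-300,0,0,0,14],[0,-345,0,0,0,14],[0,-345,0,0,0,14],[0,-345,0,0,0,14]]]' -1; python3 - <<'E'
from h import *
s=snap("wrist");save(s,"w2.png",k=1.25);sv(s,"w2.pkl")
E
```

```text
clock: 2.2
tool_pos: [0.4601, 0.0434, 0.3014]
orientation: [180.0, 0.0, -94.4]
force: [0.3, 0.7, -0.4]
opening: 0.0874
```

View pics/w2.png

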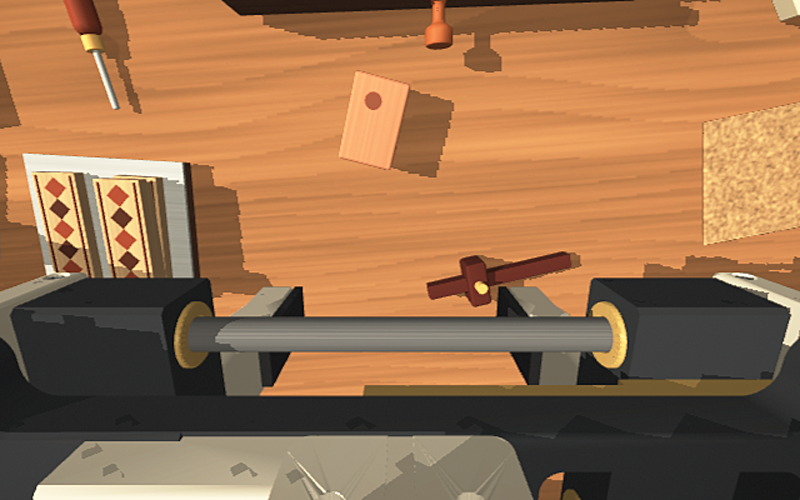

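The tin's top corners are at about (356,70), (410,84), (390,169) and (340,157), the knob's head is at (439,40), and the drawer front's lower edge runs from about (240,14) along the top of the image.

```bash
python3 - <<'E'
from h import *
import pickle
s=pickle.load(open("w2.pkl","rb"))
rep("tin",px(s,[(356,70),(410,84),(390,169),(340,157)],.045))
print("knob head end/edges",px(s,[(438,48),(425,38),(453,36)],.044), "neck",px(s,[(433,10),(445,10)],.044))
print("matcorner",px(s,[(703,122),(703,245)],.004)) 
P=cloud(s);print(P[int(115/1.25),int(380/1.25)],P[int(40/1.25),int(439/1.25)])
E
```

```text
tin c [559.1  63. ] edges [56.6 88.1 55.3 88.4] ang [-107.9  161.7   72.3  -17.4]
knob head end/edges [[623.92166512  -7.93379179]
 [633.97691608   4.57459901]
 [633.62019084 -23.43094984]] neck [[658.12071426  -4.75036505]
 [657.21259823 -16.51755495]]
matcorner [[ 531.95254473 -314.05380879]
 [ 383.11675572 -333.28265264]]
[0.56479375 0.0560026  0.04535031] [ 0.62776834 -0.00750852  0.05769397]
```

```bash
python3 -m pendant '[[[50,9,-40,0,0,-7],[100,19,-90,0,0,-13.6],[100,19,-150,0,0,-13.6],[100,19,-205,0,0,-13.6],[100,19,-250,0,0,-13.6],[100,19,-275,0,0,-13.6],[100,19,-288,0,0,-13.6],[100,19,-288,0,0,-13.6],[100,19,-288,0,0,-13.6]]]' -1;  python3 -m pendant '[[[0,0,0,0,0,0],[0,0,0,0,0,0],[0,0,0,0,0,0],[0,0,0,0,0,0],[0,0,0,0,0,0],[0,0,0,0,0,0]]]' 1
```

```text
clock: 3.38
tool_pos: [0.5611, 0.0624, 0.0147]
orientation: [-179.9, 0.1, -108.0]
force: [0.1, 0.4, 0.3]
opening: 0.0876
clock: 4.12
tool_pos: [0.5606, 0.0619, 0.0139]
orientation: [-180.0, 0.0, -108.0]
force: [-1.2, 1.9, 5.4]
opening: 0.0581
```

```bash
python3 -m pendant '[[[0,0,40,0,0,0],[-5,-40,80,0,0,0],[-15,-95,80,0,0,0],[-30,-150,80,0,0,0],[-42,-205,80,0,0,0],[-55,-260,80,0,0,0],[-65,-315,80,0,0,0],[-80,-370,80,0,0,0],[-92,-425,80,0,0,0],[-95,-450,80,0,0,0]]]' 1;  python3 -m pendant '[[[0,0,-35,0,0,0],[0,0,-60,0,0,0],[0,0,-72,0,0,0],[0,0,-74,0,0,0],[0,0,-74,0,0,0],[0,0,-74,0,0,0]]]' 1
```

```text
clock: 5.38
tool_pos: [0.4629, -0.3904, 0.0922]
orientation: [179.8, 0.0, -108.2]
force: [-0.1, 0.4, -3.8]
opening: 0.0578
clock: 6.12
tool_pos: [0.4659, -0.3885, 0.0205]
orientation: [-179.9, -0.0, -108.0]
force: [-0.2, 0.1, -3.0]
opening: 0.0579
```

```bash
python3 -m pendant '[[[0,0,-2,0,0,0],[0,0,-2.5,0,0,0],[0,0,-2.5,0,0,0]]]' 1;  python3 -m pendant '[[[0,0,0,0,0,0],[0,0,0,0,0,0],[0,0,0,0,0,0],[0,0,0,0,0,0],[0,0,50,0,0,0],[0,0,110,0,0,0],[0,0,150,0,0,0],[0,0,150,0,0,0]]]' -1
```

```text
clock: 6.5
tool_pos: [0.4656, -0.3884, 0.018]
orientation: [-179.9, -0.0, -108.0]
force: [-1.3, 3.5, 6.1]
opening: 0.0573
clock: 7.5
tool_pos: [0.4671, -0.3894, 0.1712]
orientation: [-179.6, -0.1, -108.0]
force: [0.9, -0.3, -0.1]
opening: 0.0877
```

```bash
python3 -m pendant '[[[5,60,40,0,0,5],[8,120,80,0,0,10],[12,180,110,0,0,15],[16,240,130,0,0,15],[20,300,130,0,0,15],[20,350,130,0,0,15],[20,379,130,0,0,15],[20,379,130,0,0,15],[20,379,130,0,0,15]]]' -1; python3 - <<'E'
from h import *
s=snap("wrist");save(s,"w3.png",k=1.25);sv(s,"w3.pkl")
E
```

```text
clock: 8.62
tool_pos: [0.4849, -0.0094, 0.2963]
orientation: [179.9, -0.0, -93.0]
force: [0.1, -0.9, -0.6]
opening: 0.0873
```

View pics/w3.png

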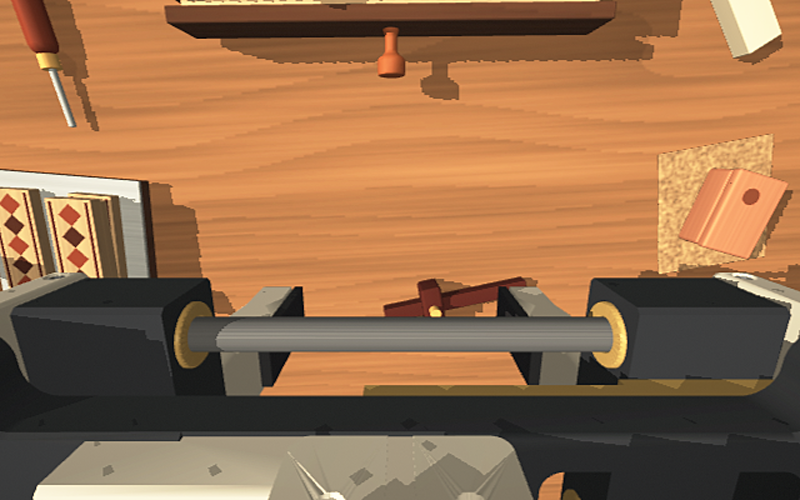

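The tin sits upright on the mat. The drawer front's upper outer edge runs from (166,20) to (613,18), with the knob's head at (391,66).

```bash
python3 - <<'E'
from h import *
import pickle
s=pickle.load(open("w3.pkl","rb"))
q=px(s,[(166,20),(613,18)],.067);print("front",q,np.degrees(np.arctan2(*(q[0]-q[1])[::-1])),np.hypot(*(q[0]-q[1])))
q=px(s,[(183,36),(604,35)],.01);print("low",q,np.degrees(np.arctan2(*(q[0]-q[1])[::-1])))
print("knob",px(s,[(391,77),(377,70),(405,68)],.044),px(s,[(391,55)],.058))
E
```

```text
front [[ 679.68594954  195.98807387]
 [ 659.86377882 -215.5813927 ]] 87.24262880213762 412.04653166897475
low [[ 682.07581237  211.83119503]
 [ 659.60655832 -237.24439474]] 87.13562536349491
knob [[624.38676428  -8.07134497]
 [631.6193371    5.64079036]
 [631.99403411 -22.63411609]] [[641.54193646  -9.38696161]]
```

```bash
python3 -m pendant '[[[50,0,-40,0,0,0],[100,1,-80,0,0,0],[149,2,-120,0,0,0],[149,2,-175,0,0,0],[149,2,-225,0,0,0],[149,2,-260,0,0,0],[149,2,-269,0,0,0],[149,2,-269,0,0,0]]]' -1;  python3 -m pendant '[[[0,0,0,0,0,0],[0,0,0,0,0,0],[0,0,0,0,0,0],[0,0,0,0,0,0],[0,0,0,0,0,0],[0,0,0,0,0,0]]]' 1
```

```text
clock: 9.68
tool_pos: [0.6344, -0.0082, 0.0282]
orientation: [180.0, -0.0, -93.1]
force: [-0.2, -0.1, 0.7]
opening: 0.0874
clock: 10.42
tool_pos: [0.6341, -0.0073, 0.028]
orientation: [180.0, -0.0, -93.0]
force: [0.4, 0.6, 0.1]
opening: 0.0332
```

```bash
python3 -m pendant '[[[0,0,0,0,0,0],[0,0,0,0,0,0],[0,0,0,0,0,0]]]' 1;  python3 -m pendant '[[[-20,1,0,0,0,0],[-40,2,0,0,0,0],[-65,3,0,0,0,0],[-90,4.5,0,0,0,0],[-115,5.5,0,0,0,0],[-140,7,0,0,0,0],[-160,8,0,0,0,0],[-170,8.5,0,0,0,0],[-170,8.5,0,0,0,0]]]' 1
```

```text
clock: 10.8
tool_pos: [0.6338, -0.0082, 0.028]
orientation: [179.9, -0.1, -93.0]
force: [-0.3, -5.3, 0.2]
opening: 0.0271
clock: 11.92
tool_pos: [0.465, -0.0007, 0.0283]
orientation: [-179.9, -0.1, -92.9]
force: [10.9, -21.5, -8.3]
opening: 0.0268
```

```bash
python3 -m pendant '[[[0,0,0,0,0,0],[0,0,0,0,0,0],[0,0,0,0,0,0],[0,0,0,0,0,0],[0,0,50,0,0,0],[0,0,110,0,0,0],[-5,0,170,0,0,0],[-10,0,220,0,0,0],[-10,0,250,0,0,0],[-10,0,250,0,0,0]]]' -1; python3 - <<'E'
from h import *
s=snap("wrist");save(s,"w4.png",k=1.25);sv(s,"w4.pkl")
E
```

```text
clock: 13.18
tool_pos: [0.4553, 0.0017, 0.2807]
orientation: [-179.7, 0.1, -93.0]
force: [0.4, 0.1, -1.0]
opening: 0.0878
```

View pics/w4.png

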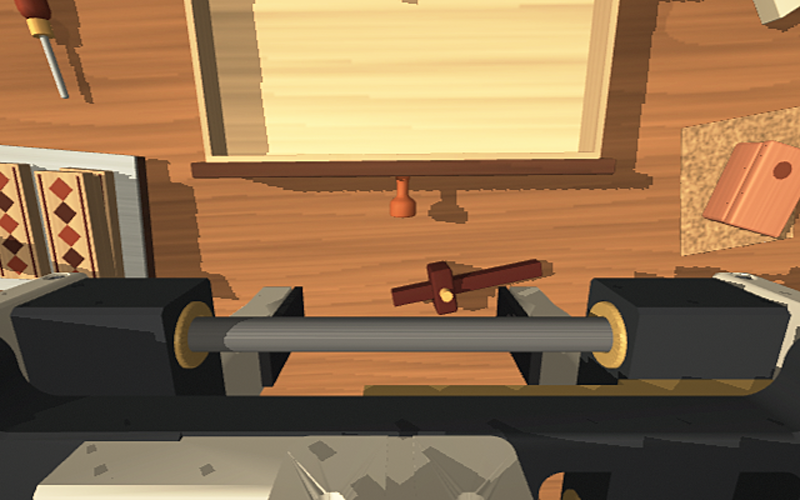

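```bash
python3 - <<'E'
from h import *
import pickle
s=pickle.load(open("w4.pkl","rb"))
for a in [[(192,165),(615,160)],[(212,162),(602,158)]]:
  q=px(s,a,.067);print("front",q.tolist(),np.degrees(np.arctan2(*(q[0]-q[1])[::-1])),np.hypot(*(q[0]-q[1])))
print("knob end",px(s,[(403,216)],.044))
q=px(s,[(211,157),(583,153)],.022); print("floor",q.tolist())
P=cloud(s);print(P[[100,100,70],[200,300,400]])
# front: estimate from depth along the column through the board
for v in range(118,150,2): print(v*1.25,np.round(P[v,240]*1000,0))
E
```

```text
front [[520.9286302720543, 201.1367632703072], [504.12997403421866, -209.2764350872559]] 87.6561301083837 410.75684807131506
front [[522.7317623066558, 181.15985347471602], [506.68328737346854, -196.56114741107854]] 87.56710064312907 378.0617780969765
knob end [[456.15621064  -1.44717676]]
floor [[527.9025148245952, 203.46106607093867], [510.9700600917596, -199.07202206740493]]
[[ 0.55846499  0.15588207  0.02252755]
 [ 0.55153416  0.02340263  0.02177944]
 [ 0.58132886 -0.1080572   0.024065  ]]
147.5 [533. 105.  24.]
150.0 [530. 106.  23.]
152.5 [528. 106.  23.]
155.0 [525.  97.  58.]
157.5 [522.  98.  58.]
160.0 [520.  98.  58.]
162.5 [518.  96.  67.]
165.0 [515.  96.  68.]
167.5 [513.  96.  69.]
170.0 [511.  97.  67.]
172.5 [508.  96.  69.]
175.0 [506.  97.  68.]
177.5 [500. 116.  -0.]
180.0 [497. 116.   1.]
182.5 [494. 116.   1.]
185.0 [491. 116.   1.]
```

```bash
python3 -m pendant '[[[0,55,0,0,0,-4],[0,115,-20,0,0,-4.4],[0,175,-50,0,0,-4.4],[1,235,-90,0,0,-4.4],[1,290,-130,0,0,-4.4],[1,330,-160,0,0,-4.4],[1,345,-180,0,0,-4.4],[1,345,-215,0,0,-4.4],[1,345,-229,0,0,-4.4],[1,345,-229,0,0,-4.4]]]' -0.45;  python3 -m pendant '[[[0,0,0,0,0,0],[0,0,0,0,0,0]]]'; python3 - <<'E'
from h import *
s=snap("wrist");save(s,"w5.png",k=1.25);sv(s,"w5.pkl")
E
```

```text
clock: 14.48
tool_pos: [0.4546, 0.3451, 0.0478]
orientation: [179.9, -0.2, -97.4]
force: [-0.2, -0.4, 0.8]
opening: 0.0637
clock: 14.72
tool_pos: [0.4558, 0.3467, 0.0504]
orientation: [-179.9, 0.1, -97.4]
force: [-0.4, -0.9, -0.1]
opening: 0.0638
```

View pics/w5.png

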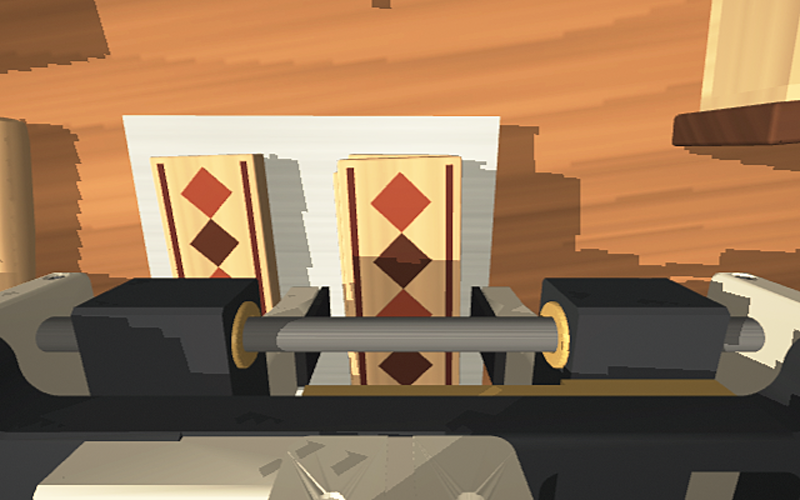

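The top panel is centred between the fingers and the stack beneath is only slightly offset. I'll grip, lift and carry it.

```bash
python3 -m pendant '[[[0,0,0,0,0,0],[0,0,0,0,0,0],[0,0,0,0,0,0],[0,0,0,0,0,0],[0,0,0,0,0,0],[0,0,15,0,0,0],[0,0,50,0,0,0],[0,0,75,0,0,0]]]' 1;  python3 -m pendant '[[[10,-50,0,0,0,1],[25,-105,0,0,0,2],[40,-160,0,0,0,3],[55,-215,0,0,0,4],[70,-270,0,0,0,4.6],[90,-325,0,0,0,4.6],[105,-380,0,0,0,4.6],[120,-435,0,0,0,4.6],[133,-475,0,0,0,4.6],[134,-486,0,0,0,4.6]]]' 1; python3 -m pendant '[[[0,0,-30,0,0,0],[0,0,-60,0,0,0],[0,0,-80,0,0,0],[0,0,-92,0,0,0],[0,0,-97,0,0,0],[0,0,-97,0,0,0],[0,0,-97,0,0,0]]]' 1
```

```text
clock: 15.78
tool_pos: [0.4555, 0.3466, 0.1261]
orientation: [-180.0, 0.1, -97.4]
force: [-0.1, 0.4, -0.1]
opening: 0.0479
clock: 17.02
tool_pos: [0.5896, -0.1421, 0.1243]
orientation: [-180.0, -0.0, -93.0]
force: [-0.2, 0.6, -1.3]
opening: 0.0476
clock: 17.9
tool_pos: [0.5897, -0.1397, 0.0279]
orientation: [-179.9, 0.0, -92.8]
force: [0.1, -0.2, -1.2]
opening: 0.0477
```

```bash
python3 -m pendant '[[[0,0,-2,0,0,0],[0,0,-3,0,0,0],[0,0,-3,0,0,0]]]' 1; python3 -m pendant '[[[0,0,0,0,0,0],[0,0,0,0,0,0],[0,0,0,0,0,0],[0,0,40,0,0,0],[0,0,100,0,0,0],[0,0,130,0,0,0],[0,0,130,0,0,0]]]' -0.4;  python3 -m pendant '[[[-15,55,0,0,0,-1],[-35,110,0,0,0,-2],[-50,165,10,0,0,-3],[-75,220,20,0,0,-4],[-100,275,40,0,0,-4.6],[-125,330,60,0,0,-4.6],[-150,385,80,0,0,-4.6],[-175,440,100,0,0,-4.6],[-195,486,110,0,0,-4.6],[-195,486,110,0,0,-4.6]]]'; python3 -m pendant '[[[0,0,0,0,0,0]]]'
python3 - <<'E'
from h import *
s=snap("wrist");save(s,"w6.png",k=1.25);sv(s,"w6.pkl")
E
```

```text
clock: 18.27
tool_pos: [0.5891, -0.1398, 0.024]
orientation: [180.0, -0.0, -92.8]
force: [0.5, 0.5, -1.2]
opening: 0.048
clock: 19.15
tool_pos: [0.5909, -0.1398, 0.1574]
orientation: [-179.7, 0.0, -92.8]
force: [-0.3, -0.5, -0.4]
opening: 0.0617
clock: 20.4
tool_pos: [0.3928, 0.3492, 0.2638]
orientation: [180.0, 0.0, -97.2]
force: [-0.1, -1.2, -0.7]
opening: 0.0614
clock: 20.52
tool_pos: [0.3936, 0.3459, 0.263]
orientation: [179.9, -0.1, -97.4]
force: [0.1, 0.1, 0.7]
opening: 0.0615
```

View pics/w6.png

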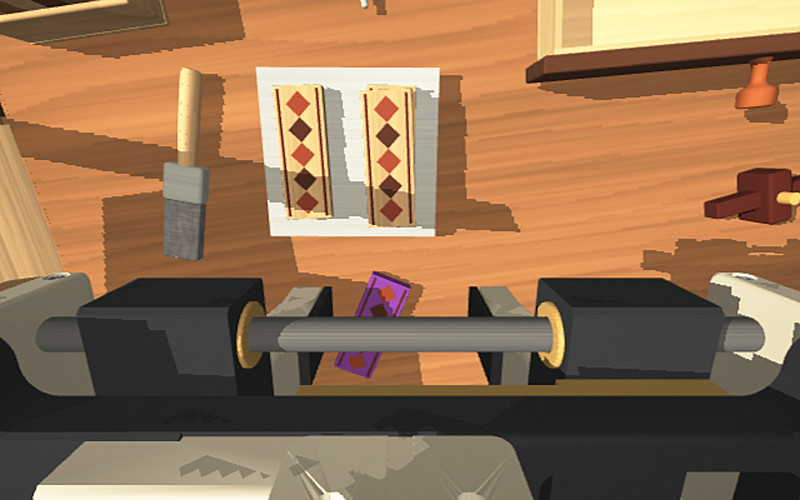

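Stack's top panel corners are (363,87), (413,87), (417,225), (369,226). The single's are (274,88), (322,85), (331,215), (287,218).

```bash
python3 - <<'E'
from h import *
import pickle
s=pickle.load(open("w6.pkl","rb"))
rep("B",px(s,[(363,87),(413,87),(417,225),(369,226)],.048))
rep("A",px(s,[(274,88),(322,85),(331,215),(287,218)],.034))
rep("step",px(s,[(256,68),(438,67),(436,237),(271,236)],.02))
P=cloud(s);print(P[120,310],P[120,312])
E
```

```text
B c [453.3 346.6] edges [ 46.3 130.3  48.8 131.2] ang [-97.4 174.9  83.8  -6.2]
A c [469.2 432.8] edges [ 46.3 126.2  46.4 126.6] ang [-94.1 173.8  86.5  -6.2]
step c [460.7 388.5] edges [179.  171.7 181.6 169.5] ang [-97.1 173.4  82.2  -7.5]
[0.4625051  0.34838563 0.04855841] [0.46219616 0.34597945 0.04925087]
```

```bash
python3 -m pendant '[[[30,0,-50,0,0,0.5],[60,0,-105,0,0,0.5],[60,0,-160,0,0,0.5],[60,0,-200,0,0,0.5],[60,0,-220,0,0,0.5],[60,0,-226,0,0,0.5],[60,0,-226,0,0,0.5]]]' -0.45;  python3 -m pendant '[[[0,0,0,0,0,0],[0,0,0,0,0,0],[0,0,0,0,0,0],[0,0,0,0,0,0],[0,0,0,0,0,0],[0,0,15,0,0,0],[0,0,50,0,0,0],[0,0,88,0,0,0]]]' 1;  python3 -m pendant '[[[20,-50,0,0,0,1],[40,-105,0,0,0,2],[60,-160,0,0,0,3],[80,-215,0,0,0,4],[100,-270,0,0,0,4],[120,-325,0,0,0,4],[135,-380,0,0,0,4],[139,-397,0,0,0,4],[139,-397,-20,0,0,4],[139,-397,-50,0,0,4]]]' 1; python3 -m pendant '[[[0,0,-30,0,0,0],[0,0,-42,0,0,0],[0,0,-47,0,0,0],[0,0,-47,0,0,0]]]' 1
```

```text
clock: 21.45
tool_pos: [0.4546, 0.3455, 0.0382]
orientation: [180.0, -0.0, -97.0]
force: [0.2, -0.3, 1.4]
opening: 0.0634
clock: 22.45
tool_pos: [0.4539, 0.3459, 0.1275]
orientation: [180.0, -0.0, -96.9]
force: [-0.4, 1.4, -0.8]
opening: 0.0477
clock: 23.7
tool_pos: [0.594, -0.0508, 0.0771]
orientation: [-179.8, 0.0, -92.9]
force: [0.5, 0.6, -0.9]
opening: 0.0477
clock: 24.2
tool_pos: [0.5937, -0.0505, 0.0298]
orientation: [-180.0, 0.0, -92.9]
force: [0.3, 1.1, 0.1]
opening: 0.0473
```

```bash
python3 -m pendant '[[[0,0,-2.5,0,0,0],[0,0,-4.5,0,0,0],[0,0,-4.5,0,0,0]]]' 1; python3 -m pendant '[[[0,0,0,0,0,0],[0,0,0,0,0,0],[0,0,0,0,0,0],[0,0,40,0,0,0],[0,0,100,0,0,0],[0,0,130,0,0,0],[0,0,130,0,0,0]]]' -0.4;  python3 -m pendant '[[[-25,50,0,0,0,-1],[-50,100,0,0,0,-2],[-75,150,10,0,0,-3],[-100,200,20,0,0,-4],[-125,250,40,0,0,-4],[-150,300,60,0,0,-4],[-175,350,80,0,0,-4],[-199,397,100,0,0,-4],[-199,397,110,0,0,-4],[-199,397,110,0,0,-4]]]'; python3 -m pendant '[[[0,0,0,0,0,0]]]'
python3 - <<'E'
from h import *
s=snap("wrist");save(s,"w7.png",k=1.25);sv(s,"w7.pkl")
E
```

```text
clock: 24.58
tool_pos: [0.5958, -0.0507, 0.0271]
orientation: [-179.7, 0.0, -92.9]
force: [0.7, -0.0, 8.2]
opening: 0.0479
clock: 25.45
tool_pos: [0.5948, -0.0506, 0.1576]
orientation: [-179.7, 0.1, -92.9]
force: [0.4, -0.9, -0.9]
opening: 0.0614
clock: 26.7
tool_pos: [0.3939, 0.3463, 0.2641]
orientation: [180.0, -0.0, -96.9]
force: [0.7, -0.4, -0.7]
opening: 0.0615
clock: 26.82
tool_pos: [0.3942, 0.345, 0.2634]
orientation: [179.9, -0.1, -97.0]
force: [0.1, 0.6, -0.6]
opening: 0.0615
```

View pics/w7.png

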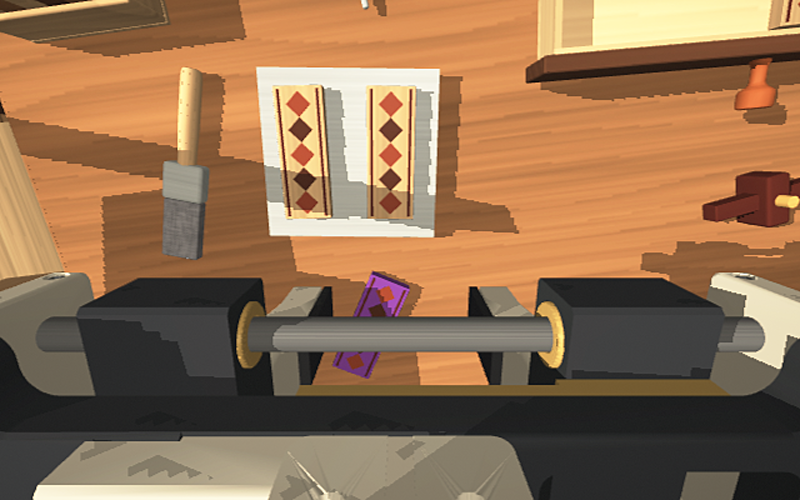

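The last panel of the stack has corners (366,87), (414,86), (412,219), (369,219); the single is unmoved.

```bash
python3 - <<'E'
from h import *
import pickle
s=pickle.load(open("w7.pkl","rb"))
rep("B",px(s,[(366,87),(414,86),(412,219),(369,219)],.034))
rep("A",px(s,[(274,88),(322,85),(331,215),(287,218)],.034))
E
```

```text
B c [457.2 346.4] edges [ 46.2 129.7  45.2 128.8] ang [-95.9 172.6  83.   -6.9]
A c [469.1 432.5] edges [ 46.4 126.3  46.4 126.8] ang [-93.7 174.2  86.9  -5.8]
```

```bash
python3 -m pendant '[[[30,0,-50,0,0,0],[62,0,-105,0,0,0],[62,0,-160,0,0,0],[62,0,-205,0,0,0],[62,0,-230,0,0,0],[62,0,-238,0,0,0],[62,0,-238,0,0,0]]]' -0.45;  python3 -m pendant '[[[0,0,0,0,0,0],[0,0,0,0,0,0],[0,0,0,0,0,0],[0,0,0,0,0,0],[0,0,0,0,0,0],[0,0,15,0,0,0],[0,0,55,0,0,0],[0,0,100,0,0,0]]]' 1;  python3 -m pendant '[[[25,-50,0,0,0,1],[50,-105,0,0,0,2],[75,-160,0,0,0,3],[100,-215,0,0,0,4],[125,-270,0,0,0,4],[141,-309,0,0,0,4],[141,-309,0,0,0,4],[141,-309,-20,0,0,4],[141,-309,-50,0,0,4],[141,-309,-75,0,0,4]]]' 1; python3 -m pendant '[[[0,0,-10,0,0,0],[0,0,-20,0,0,0],[0,0,-20,0,0,0],[0,0,-20,0,0,0]]]' 1
```

```text
clock: 27.75
tool_pos: [0.4565, 0.3456, 0.0265]
orientation: [180.0, -0.0, -97.0]
force: [0.6, 0.7, 1.0]
opening: 0.0636
clock: 28.75
tool_pos: [0.4558, 0.3458, 0.128]
orientation: [180.0, -0.1, -96.9]
force: [-0.2, 0.1, -0.6]
opening: 0.0475
clock: 30.0
tool_pos: [0.5969, 0.0379, 0.0515]
orientation: [-180.0, 0.0, -92.9]
force: [0.2, -0.3, -0.4]
opening: 0.0475
clock: 30.5
tool_pos: [0.5977, 0.0374, 0.0323]
orientation: [-179.9, 0.0, -92.9]
force: [-0.1, 0.4, -0.3]
opening: 0.0471
```

```bash
python3 -m pendant '[[[0,0,-2.5,0,0,0],[0,0,-4,0,0,0],[0,0,-4,0,0,0]]]' 1; python3 -m pendant '[[[0,0,0,0,0,0],[0,0,0,0,0,0],[0,0,0,0,0,0],[0,0,40,0,0,0],[0,0,100,0,0,0],[0,0,120,0,0,0],[0,0,120,0,0,0]]]' -0.4;  python3 -m pendant '[[[-20,50,0,0,0,-1],[-35,105,0,0,0,-2],[-50,160,0,0,0,-3],[-65,215,0,0,0,-3.5],[-80,270,0,0,0,-3.5],[-95,325,0,0,0,-3.5],[-115,375,0,0,0,-3.5],[-129,395,0,0,0,-3.5],[-129,395,-30,0,0,-3.5],[-129,395,-80,0,0,-3.5]]]'; python3 -m pendant '[[[0,0,-25,0,0,0],[0,0,-40,0,0,0],[0,0,-40,0,0,0],[0,0,-40,0,0,0]]]'
```

```text
clock: 30.88
tool_pos: [0.5993, 0.0373, 0.0297]
orientation: [-179.8, 0.0, -92.9]
force: [-0.3, -0.9, 9.8]
opening: 0.0477
clock: 31.75
tool_pos: [0.5982, 0.0376, 0.1496]
orientation: [-179.8, 0.1, -92.9]
force: [-0.0, -0.5, 0.0]
opening: 0.0614
clock: 33.0
tool_pos: [0.4683, 0.433, 0.0674]
orientation: [-179.9, 0.1, -96.4]
force: [0.8, 1.1, -0.4]
opening: 0.0612
clock: 33.5
tool_pos: [0.4687, 0.4327, 0.0286]
orientation: [-180.0, 0.1, -96.4]
force: [0.0, -0.1, 0.6]
opening: 0.0611
```

```bash
python3 -m pendant '[[[0,0,-3,0,0,0],[0,0,-3,0,0,0]]]';  python3 -m pendant '[[[0,0,0,0,0,0],[0,0,0,0,0,0],[0,0,0,0,0,0],[0,0,0,0,0,0],[0,0,0,0,0,0],[0,0,15,0,0,0],[0,0,55,0,0,0],[0,0,100,0,0,0]]]' 1;  python3 -m pendant '[[[25,-50,0,0,0,1],[50,-105,0,0,0,2],[75,-160,0,0,0,3],[100,-215,0,0,0,3.5],[120,-270,0,0,0,3.5],[132,-308,0,0,0,3.5],[132,-308,0,0,0,3.5],[132,-308,-20,0,0,3.5],[132,-308,-50,0,0,3.5],[132,-308,-75,0,0,3.5]]]' 1; python3 -m pendant '[[[0,0,-10,0,0,0],[0,0,-20,0,0,0],[0,0,-22,0,0,0],[0,0,-22,0,0,0]]]' 1
```

```text
clock: 33.75
tool_pos: [0.4683, 0.4324, 0.0251]
orientation: [-180.0, 0.0, -96.4]
force: [-0.3, 0.5, -0.1]
opening: 0.0616
clock: 34.75
tool_pos: [0.4679, 0.4316, 0.1257]
orientation: [180.0, -0.1, -96.4]
force: [0.9, 1.2, -0.3]
opening: 0.0473
clock: 36.0
tool_pos: [0.5999, 0.1248, 0.0492]
orientation: [-180.0, 0.0, -92.9]
force: [0.3, 0.4, 0.2]
opening: 0.0474
clock: 36.5
tool_pos: [0.6005, 0.1244, 0.0281]
orientation: [-180.0, 0.0, -92.9]
force: [0.5, -0.4, 0.4]
opening: 0.0477
```

Lower, release, then back off and check the drawer.

```bash
python3 -m pendant '[[[0,0,-2,0,0,0],[0,0,-3,0,0,0]]]' 1; python3 -m pendant '[[[0,0,0,0,0,0],[0,0,0,0,0,0],[0,0,0,0,0,0],[0,0,40,0,0,0],[0,0,100,0,0,0],[-30,-20,150,0,0,0],[-80,-50,200,0,0,0],[-120,-90,250,0,0,0],[-150,-125,270,0,0,0],[-150,-125,270,0,0,0]]]' -0.4;  python3 -m pendant '[[[0,0,0,0,0,0]]]' -1
python3 - <<'E'
from h import *
s=snap("wrist");save(s,"w8.png",k=1.25);sv(s,"w8.pkl")
E
```

```text
clock: 36.75
tool_pos: [0.6019, 0.1245, 0.0267]
orientation: [-179.8, 0.0, -92.9]
force: [-1.2, -2.6, 14.0]
opening: 0.0474
clock: 38.0
tool_pos: [0.4491, -0.0022, 0.2974]
orientation: [-179.7, 0.1, -93.0]
force: [0.2, 0.1, -0.3]
opening: 0.0613
clock: 38.12
tool_pos: [0.4501, -0.001, 0.2951]
orientation: [-179.9, 0.1, -93.0]
force: [0.4, -0.3, -0.8]
opening: 0.0668
```

View pics/w8.png

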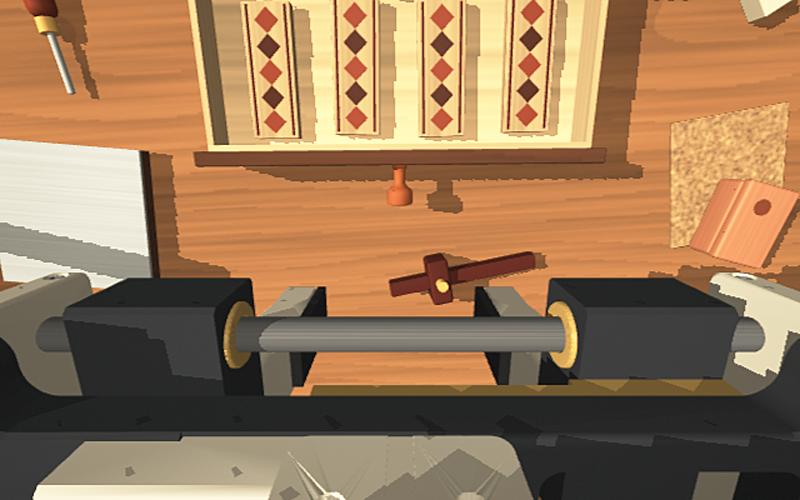

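```bash
python3 - <<'E'
from h import *
import pickle
s=pickle.load(open("w8.pkl","rb"));P=cloud(s)
for u in (270,357,442,527):
  print(u,[np.round(P[int(v/1.25),int((u+d)/1.25)]*1000,0).tolist() for v,d in((30,0),(125,2))])
print(px(s,[(400,204)],.044))
E
python3 -m pendant '[[[8,0,-55,0,0,0],[16,0,-110,0,0,0],[16,0,-165,0,0,0],[16,0,-215,0,0,0],[16,0,-250,0,0,0],[16,0,-267,0,0,0],[16,0,-267,0,0,0]]]' -0.4; python3 -m pendant '[[[0,0,0,0,0,0],[0,0,0,0,0,0],[0,0,0,0,0,0],[0,0,0,0,0,0],[0,0,0,0,0,0],[0,0,0,0,0,0],[0,0,0,0,0,0]]]' 1
```

```text
270 [[641.0, 119.0, 37.0], [551.0, 130.0, 38.0]]
357 [[637.0, 33.0, 36.0], [546.0, 38.0, 37.0]]
442 [[632.0, -52.0, 37.0], [542.0, -52.0, 38.0]]
527 [[628.0, -137.0, 35.0], [537.0, -142.0, 37.0]]
[[461.14186443  -1.73466866]]
clock: 39.05
tool_pos: [0.4648, -0.0009, 0.0248]
orientation: [179.7, -0.2, -92.9]
force: [0.0, -0.6, 0.8]
opening: 0.0612
clock: 39.92
tool_pos: [0.4663, -0.001, 0.028]
orientation: [-180.0, -0.0, -92.9]
force: [-1.1, -2.2, 6.7]
opening: 0.0265
```

```bash
python3 -m pendant '[[[5,0,0,0,0,0],[15,-1,0,0,0,0],[28,-1.5,0,0,0,0],[42,-2,0,0,0,0],[56,-3,0,0,0,0],[70,-3.5,0,0,0,0],[84,-4,0,0,0,0],[98,-5,0,0,0,0],[108,-5.3,0,0,0,0],[115,-5.6,0,0,0,0]]]'; python3 -m pendant '[[[8,0,0,0,0,0],[18,-1,0,0,0,0],[28,-1.5,0,0,0,0],[38,-2,0,0,0,0],[46,-2.5,0,0,0,0],[51,-2.8,0,0,0,0],[51,-2.8,0,0,0,0]]]'
```

```text
clock: 41.18
tool_pos: [0.5824, -0.0061, 0.0281]
orientation: [-179.9, 0.0, -92.9]
force: [-1.0, 1.8, 6.4]
opening: 0.0266
clock: 42.05
tool_pos: [0.6338, -0.0083, 0.0281]
orientation: [-179.8, 0.1, -92.9]
force: [1.2, 5.0, 4.7]
opening: 0.0264
```

```bash
python3 -m pendant '[[[3,0,0,0,0,0],[6,0,0,0,0,0],[6,0,0,0,0,0]]]'; python3 -m pendant '[[[3,0,0,0,0,0],[6,-0.3,0,0,0,0],[6,-0.3,0,0,0,0]]]'
```

```text
clock: 42.42
tool_pos: [0.639, -0.0086, 0.0281]
orientation: [-179.9, 0.0, -92.9]
force: [1.6, 3.9, 5.4]
opening: 0.0269
clock: 42.8
tool_pos: [0.6434, -0.0087, 0.0281]
orientation: [179.9, 0.0, -92.9]
force: [-4.1, 8.0, 10.4]
opening: 0.0269
```

```bash
python3 -m pendant '[[[2,0,0,0,0,0],[4,0,0,0,0,0],[4,0,0,0,0,0]]]'; python3 -m pendant '[[[2,0,0,0,0,0],[4,-0.3,0,0,0,0],[4,-0.3,0,0,0,0]]]'
```

```text
clock: 43.18
tool_pos: [0.6434, -0.0088, 0.028]
orientation: [179.6, -0.0, -92.9]
force: [-18.0, 10.0, 21.4]
opening: 0.0271
clock: 43.55
tool_pos: [0.6438, -0.0089, 0.0277]
orientation: [179.2, -0.0, -93.0]
force: [-29.5, 15.5, 30.1]
opening: 0.0268
```

```bash
python3 -m pendant '[[[-8,0,0,0,0,0],[-8,0,0,0,0,0]]]'; python3 -m pendant '[[[0,0,0,0,0,0],[0,0,0,0,0,0],[0,0,0,0,0,0],[0,0,0,0,0,0],[0,0,50,0,0,0],[0,0,105,0,0,0],[-40,-40,145,0,0,0],[-80,-80,185,0,0,0],[-120,-120,225,0,0,0],[-170,-150,260,0,0,0]]]' -1; python3 -m pendant '[[[0,-20,10,0,0,0],[0,-40,10,0,0,0],[0,-40,10,0,0,0],[0,-40,10,0,0,0]]]'
python3 - <<'E'
from h import *
s=snap("wrist");save(s,"w9.png",k=1.25);sv(s,"w9.pkl")
E
```

```text
clock: 43.8
tool_pos: [0.6437, -0.0088, 0.028]
orientation: [-180.0, 0.1, -92.9]
force: [-1.6, 6.6, 5.2]
opening: 0.027
clock: 45.05
tool_pos: [0.4908, -0.149, 0.2753]
orientation: [-180.0, -0.0, -93.0]
force: [-0.4, -0.5, 0.7]
opening: 0.0874
clock: 45.55
tool_pos: [0.4919, -0.1876, 0.2838]
orientation: [180.0, 0.0, -93.0]
force: [0.0, -0.5, -0.9]
opening: 0.0875
```

View pics/w9.png

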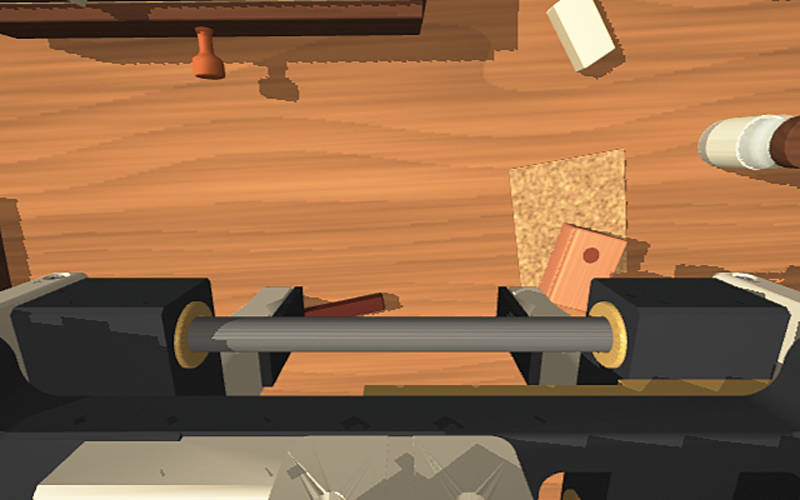

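```bash
python3 - <<'E'
from h import *
import pickle
s=pickle.load(open("w9.pkl","rb"))
q=px(s,[(565,223),(628,236)],.045);d=q[0]-q[1];print(q,np.degrees(np.arctan2(d[1],d[0])),np.hypot(*d))
n=np.array([-d[1],d[0]])/np.hypot(*d); print("c",q.mean(0)+45*n,q.mean(0)-45*n)
print("knob end",px(s,[(210,78)],.044),"front",px(s,[(0,36),(418,33)],.01),px(s,[(422,10)],.067))
E
python3 -m pendant '[[[-30,-50,10,0,0,0],[-60,-100,15,0,0,0],[-85,-150,15,0,0,0],[-90,-190,15,0,0,0],[-90,-190,15,0,0,0],[-90,-190,15,0,0,0]]]'
python3 - <<'E'
from h import *
s=snap("wrist");save(s,"w10.png",k=1.25);sv(s,"w10.pkl")
E
```

```text
[[ 474.39693883 -365.3760204 ]
 [ 456.38568996 -434.79996196]] 75.45591807852097 71.72230299651527
c [ 421.83335209 -388.78737526] [ 508.9492767  -411.38860709]
knob end [[637.67786063  -8.60480004]] front [[ 695.39122676  217.41035532]
 [ 675.74873059 -216.15095457]] [[ 678.78364487 -217.15028774]]
clock: 46.35
tool_pos: [0.4022, -0.3772, 0.2986]
orientation: [180.0, 0.0, -92.9]
force: [-0.5, 0.0, 0.8]
opening: 0.0876
```

View pics/w10.png

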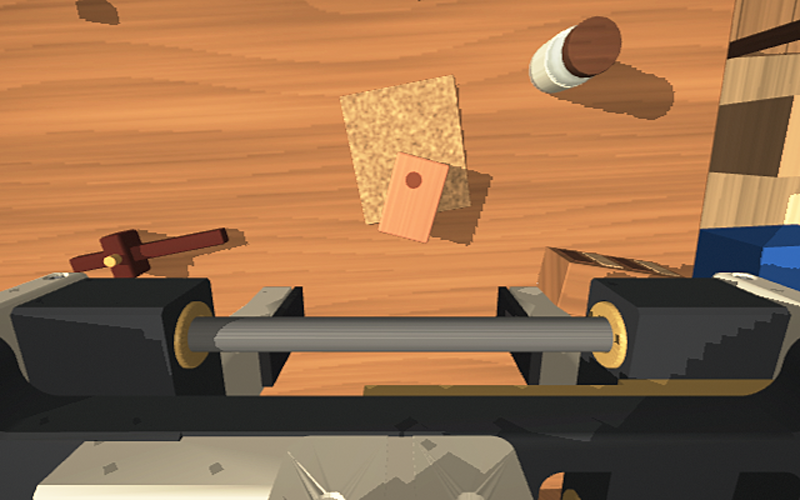

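The tin has been knocked toward the robot and is still upright, overhanging the mat. Its top corners are (400,151), (449,164), (428,243) and (379,231). The knob is 13 mm further in than at the start.

```bash
python3 - <<'E'
from h import *
import pickle
s=pickle.load(open("w10.pkl","rb"))
rep("tin",px(s,[(400,151),(449,164),(428,243),(379,231)],.049))
P=cloud(s);print([np.round(P[int(v/1.25),int(u/1.25)]*1000,1).tolist() for u,v in((407,165),(430,172),(420,230),(395,225))])
E
```

```text
tin c [ 418.2 -393.4] edges [53.9 89.2 56.6 89.5] ang [-107.3  163.7   73.   -18.1]
[[454.1, -386.9, 48.3], [446.4, -411.9, 49.8], [382.7, -398.8, 49.3], [389.7, -371.3, 48.8]]
```

```bash
python3 -m pendant '[[[17,-15,-50,0,0,-9],[17,-15,-105,0,0,-14.6],[17,-15,-160,0,0,-14.6],[17,-15,-210,0,0,-14.6],[17,-15,-250,0,0,-14.6],[17,-15,-272,0,0,-14.6],[17,-15,-280,0,0,-14.6],[17,-15,-280,0,0,-14.6]]]' -1;  python3 -m pendant '[[[0,0,0,0,0,0],[0,0,0,0,0,0],[0,0,0,0,0,0],[0,0,0,0,0,0],[0,0,0,0,0,0],[0,0,0,0,0,0]]]' 1
```

```text
clock: 47.4
tool_pos: [0.4196, -0.3922, 0.0193]
orientation: [180.0, -0.0, -107.5]
force: [0.4, -0.3, 0.6]
opening: 0.0877
clock: 48.15
tool_pos: [0.4192, -0.3929, 0.0195]
orientation: [-180.0, -0.0, -107.5]
force: [-1.0, 2.1, 5.8]
opening: 0.0582
```

```bash
python3 -m pendant '[[[0,0,40,0,0,0],[0,0,90,0,0,0],[10,50,110,0,0,2],[20,105,110,0,0,4],[35,160,110,0,0,6],[50,215,110,0,0,8],[65,270,110,0,0,10],[80,325,110,0,0,10.5],[80,380,110,0,0,10.5],[80,435,110,0,0,10.5]]]' 1; python3 -m pendant '[[[-5,55,0,0,0,0],[-12,110,0,0,0,0],[-18,165,0,0,0,0],[-25,220,0,0,0,0],[-32,275,0,0,0,0],[-38,320,0,0,0,0],[-39,347,0,0,0,0],[-39,347,0,0,0,0],[-39,347,-30,0,0,0],[-39,347,-60,0,0,0]]]' 1;python3 -m pendant '[[[0,0,-15,0,0,0],[0,0,-25,0,0,0],[0,0,-30,0,0,0],[0,0,-30,0,0,0]]]' 1
```

```text
clock: 49.4
tool_pos: [0.4983, 0.0439, 0.1284]
orientation: [179.9, -0.0, -97.0]
force: [1.6, 0.5, -2.8]
opening: 0.0578
clock: 50.65
tool_pos: [0.4601, 0.3881, 0.0683]
orientation: [180.0, 0.0, -97.1]
force: [0.1, -0.1, -3.0]
opening: 0.0578
clock: 51.15
tool_pos: [0.4603, 0.3894, 0.0393]
orientation: [-180.0, 0.0, -97.0]
force: [-0.7, 0.6, -2.8]
opening: 0.0575
```

```bash
python3 -m pendant '[[[0,0,-2,0,0,0],[0,0,-4,0,0,0],[0,0,-4.5,0,0,0],[0,0,-4.5,0,0,0]]]' 1; python3 -m pendant '[[[0,0,0,0,0,0],[0,0,0,0,0,0],[0,0,0,0,0,0],[0,0,0,0,0,0],[0,0,50,0,0,0],[0,0,110,0,0,0],[-50,-30,150,0,0,0],[-70,-60,190,0,0,0],[-70,-90,220,0,0,0],[-70,-90,220,0,0,0]]]' -1; python3 -m pendant '[[[0,0,0,0,0,0],[0,0,0,0,0,0]]]'
python3 - <<'E'
from h import *
s=snap("wrist");save(s,"w11.png",k=1.25);sv(s,"w11.pkl")
t=snap("scene");save(t,"sc2.png",k=1.25)
E
```

```text
clock: 51.65
tool_pos: [0.4603, 0.3896, 0.0355]
orientation: [-180.0, 0.0, -97.0]
force: [-2.4, -1.1, 5.5]
opening: 0.0579
clock: 52.9
tool_pos: [0.3905, 0.2988, 0.2579]
orientation: [-179.8, 0.3, -97.0]
force: [0.5, 0.5, 0.5]
opening: 0.0877
clock: 53.15
tool_pos: [0.3899, 0.2993, 0.2534]
orientation: [179.9, -0.1, -97.0]
force: [-0.4, -0.1, -0.3]
opening: 0.0875
```

View pics/w11.png

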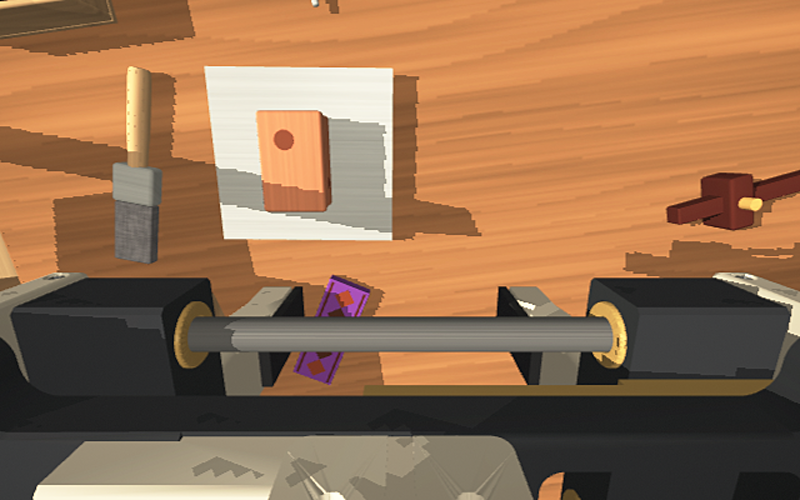

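View pics/sc2.png

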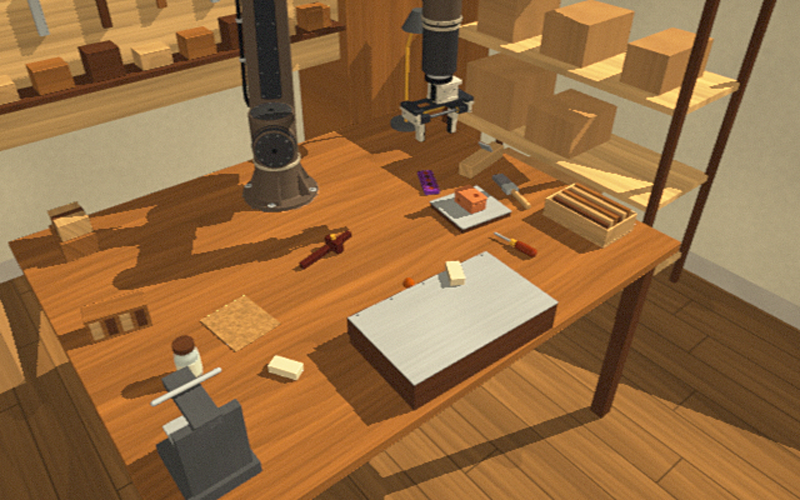

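The tin stands centred and flat on the step (corners (257,110) to (330,211)). The scene view shows the drawer front flush and the other things where they were.

```bash
python3 - <<'E'
from h import *
import pickle
s=pickle.load(open("w11.pkl","rb"))
rep("tin",px(s,[(257,111),(322,110),(326,210),(264,213)],.065))
P=cloud(s);print(P[[96,160],[230,240]])
close_job()
E
```

```text
tin c [458.3 388.3] edges [56.8 88.  58.2 90. ] ang [-96.2 172.3  85.7  -8.5]
[[0.49482907 0.38535449 0.06472894]
 [0.42425605 0.38780086 0.06502841]]
the job is handed in; nothing more can be done
```

The whole job is done and handed in at about 53 s. In order: I set the tin on the mat and pulled the drawer out about 0.18 m. I laid all four panels in it side by side, shut it, and stood the tin on the step.

What the last checks showed:
- **Panels:** before shutting, all four lay face up with their tops at 35 to 38 mm, against an expected 36 mm, so flat on the drawer floor and not on each other. I could not look at them again once the drawer was shut.
- **Drawer:** it met its stop at about 30 N. The knob ended 13 mm further in than at the start, and the front looks flush with the chest.
- **Tin:** it was knocked about 5 cm on the mat during the run, so I measured it again before picking it up. It now stands flat, about 2 mm from the step's centre, with its top at 65 mm as expected.
- **Other things:** in the last scene picture the bystanders look where they were; I compared them by eye only. The gripper was clear of everything.

No check failed or disagreed.

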